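# Reset the length stop of a welding jig and butt the bar against it

### The arm

A 7-joint arm with a two-finger parallel gripper is mounted at the origin on the work surface. World frame = base frame: x ahead of the robot, y to its left, z up, the work surface at z = 0. Lengths are in m, angles in rad, forces in N, time in s.
With the tool pointing down it reaches from about 0.425 to 0.875 m from the base axis. Payload 4.7 kg.
Tool frame: the origin (TCP) lies at the very end of the fingers, on their centre line; the grasp point (between the pads) lies 19 mm behind it (arm.pinch_z is the z of the grasp point in the tool frame, in m); z points along the fingers, y is the line along which they close (so a half turn about z gives the same grasp; the last joint's range is limited). The gripper opens to 85 mm and grips with 20 to 120 N. Pads are 22 mm wide; open, the fingers measure 114 mm over their backs; the gripper's body (76 mm by 85 mm) begins 54 mm behind the grasp point. The pads swing forward as they close: fully open they stand 13 mm farther back than shut.
Start: joints at [1.332, 0.321, -0.07, 1.45, 0.023, 1.371, -0.057], TCP at [0.163, -0.629, 0.231] pointing down, gripper open.
Joint ranges: [-2.86, 2.86], [-0.3, 2.09], [-1.38, 1.24], [0.06, 2.45], [-1.56, 4.7], [0.09, 2.05], [-2.69, 2.69]. Speed limits (rad/s): [2.57, 2.57, 3.14, 3.14, 3.14, 3.14, 3.14].

### API

Orientations are given as a rotation vector (axis times angle).
In Python, from bench import arm, fingers, ik, get_image, get_calibration, workorder, readout gives the robot as it stands. Calls block until the motion is done:
- arm.goto(position, orientation): joint-space move of the TCP to a pose.
- arm.movel(position, velocity=0.15, frame=None): straight line of the TCP; frame=None keeps the orientation; velocity is the mean speed in m/s.
- arm.move_joints(angles): joint-space move.
- fingers.set_gripper(opening, effort=None): finger opening in m; effort is the grip in N (None keeps the last); returns when the fingers have stopped.
- arm.wait(seconds).
- ik(position, orientation): joint angles nearest the present ones, or None.
- get_image(name): name is "scene" or "top" or "wrist"; returns the picture (400x640x3 uint8, red, green, blue); there is no depth.
- get_calibration(name): a dict with "vfov" (degrees; the focal length in pixels is half the picture's height over the tangent of half this angle, whatever the lens; pixels are square), "cx", "cy" (the principal point, pixels), "D" ([k1, k2, p1, p2, k3] as OpenCV has them; the pictures are not rectified), "R" (3x3) and "t" (3): a world point X has camera coordinates R X + t. Camera axes: x right, y down, z forward; pixel columns grow to the right and rows downward; lengths in m; the calibration is good to about 2 mm. A picture is of the moment at which its call begins: read the wrist's pose just before it. get_calibration takes no time and is no camera call; for the wrist camera it gives the pose at the moment of the call.
A pose or a line that the arm cannot do raises arm.PlanningError and nothing moves.
- workorder.close_job(): hands the job in; it is judged then, once.
Readings, each from a call of its own:
- readout.read_t(): time.
- readout.read_joint_positions(): joint angles.
- readout.read_joint_vel(): joint speeds.
- readout.read_joint_efforts(): joint torques, N m.
- readout.read_eef_pos(): TCP position.
- readout.read_ee_rot(): TCP orientation.
- readout.read_force(): force on the tool from outside, world axes, zero at the start.
- readout.read_wrist_torque(): the same for the moment, N m.
- readout.read_grip_width(): finger opening in m.
- readout.read_finger_force(): force on a finger pad.
Only numpy, scipy, OpenCV 4.12 (cv2) and the standard library are available. Lean on these libraries where they do the work, as an engineer would, in place of code of your own. Each camera call takes 0.05 s, during which the arm holds its last target. There are 200 camera calls.

### The job

Set the jig for the next, longer fit-up: press down the spring tab on the sliding stop, slide the stop exactly one notch away from the steel bar and let the tab spring up so that it locks in that notch, without forcing the stop once it has caught. Then push the bar along its channel until its end is fully against the locked stop. Leave the other things on the bench where they are.

Things in the scene. Friction and masses are not known exactly. Their poses are not given: they have to be found in the camera images.
- jig: Fixed steel bed plate, 130 mm (its x) by 380 mm (its y) by 12 mm thick, lying on the bench and turned by up to 0.35 rad; origin at the centre of its underside, z up. It carries the bar's channel, a sliding stop and, along the stop's +x side, an upright notched rack (top 50 mm above the bench). The stop slides along the jig's +y, which is the direction away from the bar.
- channel (a point): Middle of the bar's channel, on the plate (12 mm high): it runs along jig y, 36 mm wide between two guide strips 8 mm high and 6 mm wide, 97 mm to either side of this point in y.
- stop (a joint): Travel of the sliding stop along the jig's +y, in m: about 0 at the start, its pawl in the rack's wide first slot (12.5 mm, so a few mm of play). The next notch (6 mm wide) catches it at 0.035 to 0.045, differently each time as the rack is adjustable: feel for it; a third lies 40 mm on. Friction about 2.5 N. Aluminium block, 50 by 50 mm, top 51 mm above the bench.
- lip (a point): Centre of the stop's upright lip, on its face towards the bar: 66 mm wide (along x), 6 mm thick, from the block's top to 100 mm high, this point 75 mm high. It stands 19 mm in +y of the tab rib's centre line. A finger on the tab pushes against it to slide the stop in +y; there is no lip on the other side of the tab.
- tab (a joint): Angle of the spring tab, rad: 0 up, 0.24 fully pressed (hard stop). A black rocker plate, 81 mm (x) by 32 mm (y), pivoted along y on the stop: pressing its -x end lifts the 4 mm pawl at its +x end; clear of the rack above 0.15. Let go between notches, the pawl rides on the rack (about 0.12), the stop still slides, and the pawl snaps into the next notch it meets and blocks the stop.
- tab_rib (a point): Top centre of the rounded rib, 32 mm long (y) and 10 mm wide (x), on the tab's pressing end: press here from above. 71 mm high when released, 8 mm above the tab's flat top, 36 mm to the -x side of the pivot, 8.5 mm inside the tab's end. Pressing takes about 3 N to start and 5.5 N at the end of its travel, 8.5 mm down. Its axes tilt with the tab.
- stop_face (a point): Centre of the stop's face towards the bar (faces the jig's -y), 31 mm to the -y side of the rib and 27 mm above the bench; the face plate is 50 mm wide and spans 13 to 47 mm above the bench. Its axes are the jig's.
- bar_center (a point): Centre of a loose solid steel bar, 30 by 30 mm and 110 mm long (along jig y), about 0.75 kg, lying in the channel on the plate; its centre is 27 mm and its top 42 mm above the bench. Its axes are about the jig's.
- bar_front (a point): Centre of the bar's end face towards the stop, 55 mm in +y of the bar's centre. The face to push is the opposite end, 55 mm in -y of the bar's centre.
- grinder: Angle grinder with red body, 250 mm long, lying on the bench to the right; bystander, origin under its body.
- hammer: Hammer lying to the left; bystander.
- brush: Wooden wire brush, 200 by 24 mm, 30 mm high, lying on the robot's side of the jig, about along it; bystander, origin under its middle.
- magnet: Triangular steel welding square, 92 mm high and 90 mm long, standing behind the jig; bystander, origin under its middle.
- spacer: Flat dark steel block, 25 by 50 by 15 mm, lying on the jig plate beside the channel on its +x side; bystander, origin under its middle.
- spray: Spray can, 60 mm wide and 170 mm tall, standing behind the jig; bystander.
- offcut: Dark steel offcut, 220 by 50 by 30 mm, lying behind the jig; bystander.
There are look-alikes about, which are no part of the job. There is more than one size of the part that bears bar_center; the job needs the middle-sized.

How it is judged:
On the way, in this order (a step that is already met when the one before it is completed fails the run):
1. the stop stands in the next notch (travel 33 to 47 mm) with its tab sprung up (value of joint stop between 0.033 and 0.047 m and value of joint tab below 0.04 rad), for 0.2 s.
2. the bar's end is against the locked stop (within 3.5 mm) (all of step 1 and y of bar_front in the frame of stop_face between -0.0035 and 0.003 m and x of bar_front in the frame of stop_face between -0.012 and 0.012 m and z of bar_front in the frame of stop_face between -0.006 and 0.006 m), for 0.2 s.
At the end, for the whole second after the job is handed in: the stop is locked one notch on (its travel 33 to 47 mm, tab up to within 0.04 rad) and the bar lies at rest in the channel with its end within 3.5 mm of the stop's face (12 mm sideways, 6 mm in height) (all of step 2 and linear speed of bar below 0.01 m/s and velocity of joint stop below 0.01 m/s); the robot touches nothing.
It fails at once if the stop or its tab is forced, pressed by the fingers with over 45 N (contact force between the fingers and stop above 45 N).
It fails at once if another thing on the bench is moved by more than 30 mm (distance of any of grinder, hammer, brush, magnet, spacer, spray, offcut from where it was at the start of the episode above 0.03 m).
It also fails if it takes over 48 s, if anything falls off the work surface, if the arm or the gripper's body presses on something with over 40 N, if the wrist force passes 120 N, or if a joint passes its speed limit or range.

## Working session

There is one attempt and no reset: what is moved stays moved. The work goes in short steps, each a Python script; the robot and the scene stay as the last script left them, time stands still between calls to the robot, and variables do not carry over. Pictures are saved under pics/ and viewed, at most 10 in all, crops included, and the job is handed in when it is done.

```bash
mkdir -p pics; ls
python3 - <<'E'
from bench import *
import cv2
for n in ("top","scene"):
    im=get_image(n); cv2.imwrite(f"pics/{n}1.png",im[:,:,::-1])
    c=get_calibration(n); print(n,c)
print(readout.read_t(),readout.read_ee_rot(),readout.read_eef_pos())
E
```

```text
pics
top {'vfov': 45.921808740384876, 'cx': 322.5753131245809, 'cy': 201.77150960064023, 'D': array([-0.00420157,  0.        ,  0.        ,  0.        ,  0.        ]), 'R': array([[-0.01121983, -0.99988352,  0.01034749],
       [-0.99117494,  0.009754  , -0.13220094],
       [ 0.13208461, -0.01173945, -0.99116893]]), 't': array([0.00421208, 0.56657881, 1.19011785])}
scene {'vfov': 57.55259075899765, 'cx': 318.3251475591236, 'cy': 199.13739202580376, 'D': array([0.0046239, 0.       , 0.       , 0.       , 0.       ]), 'R': array([[-0.02149798,  0.99974577,  0.00679986],
       [ 0.81006282,  0.02140455, -0.58595228],
       [-0.58594886, -0.00708848, -0.81031703]]), 't': array([ 0.01171541, -0.43612919,  1.55864956])}
0.1 [-3.11478816e+00 -3.95866998e-01  5.08234924e-04] [ 0.1624127  -0.62886981  0.23030276]
```

View pics/top1.png

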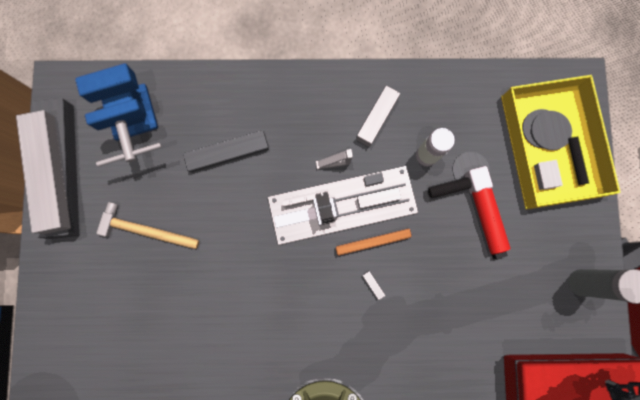

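View pics/scene1.png

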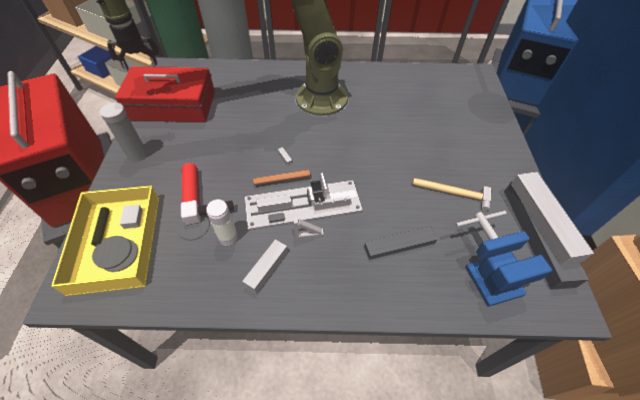

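The top view shows the jig's plate with corners near (271,197), (408,168), (415,213) and (278,243). The stop is at about (325,207) and the bar at about (378,200), so jig +y points left in the picture and a little down. A tall can stands close to the start pose at (600,285), so I'll pull the arm in and up before swinging over.

```bash
cat > h.py <<'E'
from bench import *
import numpy as np, cv2
from scipy.spatial.transform import Rotation as Ro
def ray(c,px,z,shape=(400,640)):
    "pixels -> world points on plane z"
    f=shape[0]/2/np.tan(np.radians(c["vfov"])/2)
    K=np.array([[f,0,c["cx"]],[0,f,c["cy"]],[0,0,1]])
    n=cv2.undistortPoints(np.array(px,float).reshape(-1,1,2),K,c["D"]).reshape(-1,2)
    d=np.c_[n,np.ones(len(n))]@c["R"]; o=-c["R"].T@c["t"]
    return o+d*((np.array(z)-o[2])/d[:,2])[:,None]
def down(a): return (Ro.from_euler("z",a)*Ro.from_euler("x",np.pi)).as_rotvec()
def st(): print("t",readout.read_t(),"p",np.round(readout.read_eef_pos(),4),"F",np.round(readout.read_force(),1))
E
python3 - <<'E'
from h import *
c=get_calibration("top"); p=ray(c,[[271,197],[408,168],[415,213],[278,243]],.012); print(p.round(3))
ctr=p.mean(0); v=p[0]-p[1]+p[3]-p[2]; a=np.arctan2(-v[0],v[1]); print(ctr,a)
st()
arm.movel([.14,-.5,.36],velocity=.3); st()
for k in (np.pi/2,-np.pi/2):
    q=ik([ctr[0],ctr[1],.36],down(a+k)); print(k,q)
best=min((np.pi/2,-np.pi/2),key=lambda k:abs(ik([ctr[0],ctr[1],.36],down(a+k))[6]))
arm.goto([ctr[0]-.03,ctr[1],.36],down(a+best)); st()
cv2.imwrite("pics/w1.png",get_image("wrist")[:,:,::-1]); print(best,get_calibration("wrist")); st()
E
```

```text
[[ 0.584  0.135  0.012]
 [ 0.659 -0.233  0.012]
 [ 0.538 -0.247  0.012]
 [ 0.462  0.116  0.012]]
[ 0.56075721 -0.05716249  0.012     ] 0.20334382290343445
t 0.1 p [ 0.1624 -0.6289  0.2303] F [-0.1  0.5  0.5]
t 0.8667 p [ 0.1398 -0.5003  0.3587] F [ 0.1  0.4 -0.2]
1.5707963267948966 [ 0.86048464  0.19804429 -0.93964236  1.42636732  0.15957841  1.59702329
  0.13783865]
-1.5707963267948966 NoneTraceback (most recent call last):
  File "<stdin>", line 8, in <module>
  File "<stdin>", line 8, in <lambda>
TypeError: 'NoneType' object is not subscriptable
```

Run:
```python
from h import *
a=.203
arm.goto([.53,-.057,.36],down(a+np.pi/2)); st()
c=get_calibration("wrist");cv2.imwrite("pics/w1.png",get_image("wrist")[:,:,::-1]); print(c); np.save("w1.npy",c,allow_pickle=True); st()
print(readout.read_joint_positions())
```

```text
t 2.9833 p [ 0.5298 -0.0588  0.3598] F [-0.4 -0.6 -0.3]
{'vfov': 66.77231881179529, 'cx': 323.5934123734229, 'cy': 201.160543565432, 'D': array([-0.02266122,  0.        ,  0.        ,  0.        ,  0.        ]), 'R': array([[ 9.80305487e-01,  1.97486306e-01, -5.56850515e-04],
       [ 1.88917405e-01, -9.36941113e-01,  2.94026470e-01],
       [ 5.75444654e-02, -2.88340961e-01, -9.55797115e-01]]), 't': array([-0.50728542, -0.23043589,  0.45354038])}
t 3.0333 p [ 0.5299 -0.0586  0.3598] F [ 0.4 -0.1 -0.3]
[ 0.91874175  0.10351184 -0.92280771  1.49683085  0.08267683  1.58247766
  0.19968386]
```

View pics/w1.png

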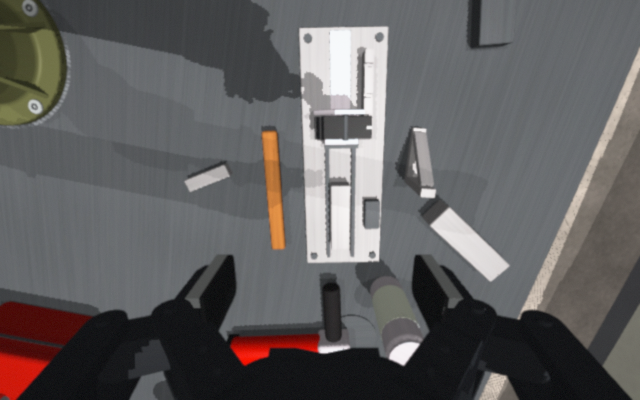

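The wrist view has jig +y pointing up and +x pointing right. The plate's corners are at (300,28), (388,27), (379,262) and (306,263). The black tab spans about x 315–372 and y 114–139, and the bar lies at about (340,215). I'll enlarge this area.

Run:
```python
from h import *
im=cv2.imread("pics/w1.png")[90:265,290:390]
cv2.imwrite("pics/w1c.png",cv2.resize(im[:75],None,fx=8,fy=8,interpolation=cv2.INTER_CUBIC))
cv2.imwrite("pics/w1d.png",cv2.resize(im[75:],None,fx=6,fy=6,interpolation=cv2.INTER_CUBIC))
c=np.load("w1.npy",allow_pickle=True).item()
p=ray(c,[[300,28],[388,27],[379,262],[306,263]],.012); ctr=p.mean(0); v=p[0]-p[3]+p[1]-p[2]
print(p.round(4),ctr,np.arctan2(-v[0],v[1]),np.linalg.norm(v)/2)
```

```text
[[ 0.4591  0.1172  0.012 ]
 [ 0.5834  0.1437  0.012 ]
 [ 0.6645 -0.225   0.012 ]
 [ 0.5361 -0.2529  0.012 ]] [ 0.56078527 -0.05426845  0.012     ] 0.21087912859808944 0.3777865225754144
```

View pics/w1c.png

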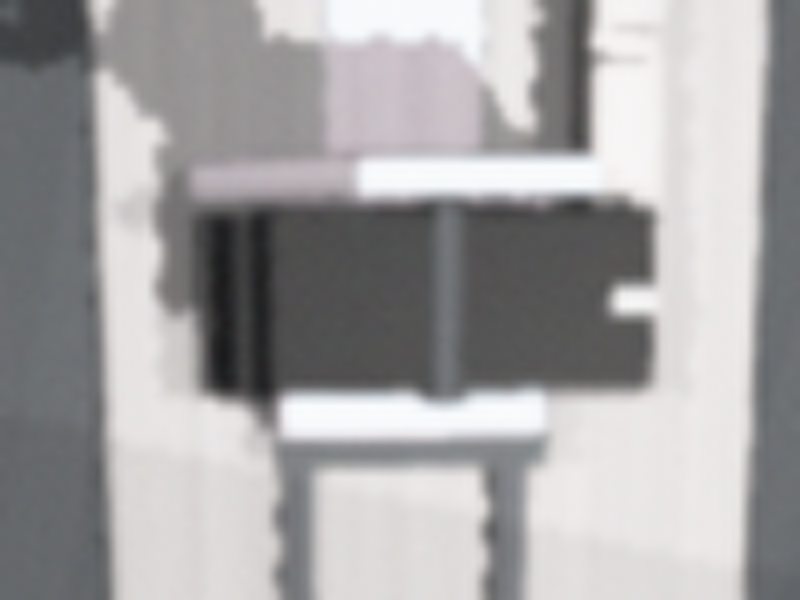

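View pics/w1d.png

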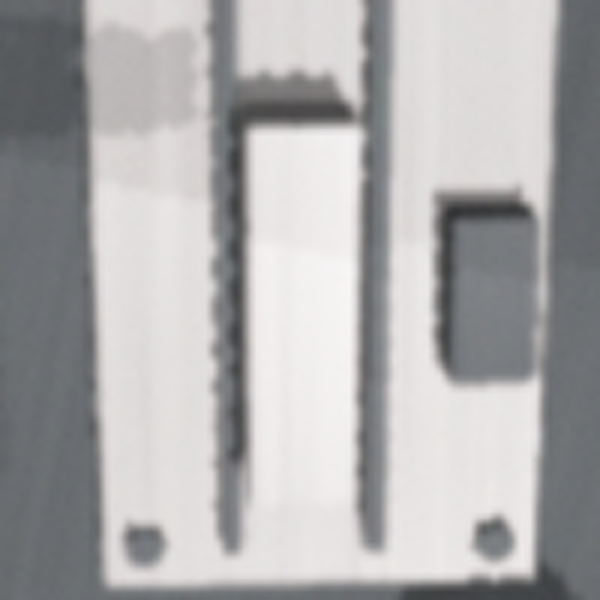

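The crops give these positions in full-picture pixels:

- **Tab:** x 315.6–371.5, y 115.6–138.8.
- **Rib:** about (320.6,127).
- **Face plate's front edge:** y≈145.
- **Bar top:** x 330.8–349.7, y 186–249.

Next I'll compute the targets and move to just above the rib with the fingers closed.

```bash
cat >> h.py <<'E'
A=.207; ORI=down(A+np.pi/2)
EX=np.array([np.cos(A),np.sin(A),0]); EY=np.array([-np.sin(A),np.cos(A),0]); C0=np.array([.5608,-.0555,0])
def J(p): d=np.asarray(p)-C0; return np.stack([d@EX,d@EY,d[...,2]],-1)
def W(x,y,z): return C0+x*EX+y*EY+np.array([0,0,z])
E
python3 - <<'E'
from h import *
c=np.load("w1.npy",allow_pickle=True).item()
print("cam",J(-c["R"].T@c["t"]))
px=[[320.6,127.2],[345.9,127.2],[315.6,127.2],[371.5,127.2],[343.5,115.6],[343.5,138.8],[341,144.8],[330.8,186],[349.7,186],[331.5,249.2],[349.7,249.2]]
z=[.071,.063,.063,.063,.063,.063,.047]+[.042]*4
for n,q in zip(("rib","pivot","tabL","tabR","tab+y","tab-y","face","b1","b2","b3","b4"),J(ray(c,px,z))): print(n,q.round(4))
E
```

```text
cam [-0.03058713  0.07851387  0.50096435]
rib [-0.0352  0.0531  0.071 ]
pivot [0.0003 0.0524 0.063 ]
tabL [-0.0423  0.0527  0.063 ]
tabR [0.0364 0.0521 0.063 ]
tab+y [-0.0032  0.0682  0.063 ]
tab-y [-0.0029  0.0363  0.063 ]
face [-0.0055  0.026   0.047 ]
b1 [-0.0206 -0.038   0.042 ]
b2 [ 0.0089 -0.0383  0.042 ]
b3 [-0.0195 -0.1464  0.042 ]
b4 [ 0.0108 -0.1467  0.042 ]
```

Run:
```python
from h import *
fingers.set_gripper(0.0,30)
arm.goto(W(-.036,.0545,.11),ORI); st()
arm.movel(W(-.036,.0545,.079),velocity=.08); arm.wait(.1); st(); print(J(readout.read_eef_pos()))
f0=readout.read_force()
z=.079
while z>.060:
    z-=.001; arm.movel(W(-.036,.0545,z),velocity=.03)
    f=readout.read_force()-f0
    print(round(z,4),readout.read_eef_pos()[2].round(4),f.round(1),readout.read_t())
    if f[2]>2: break
```

```text
t 4.8 p [ 0.5159 -0.01    0.1113] F [0.2 0.3 0.1]
t 5.4333 p [ 0.5146 -0.0094  0.0792] F [ 0.   0.1 -0.4]
[-0.03569813  0.05461158  0.079214  ]
0.078 0.0782 [1.3 0.1 0.3] 5.6833
0.077 0.077 [ 0.1 -0.9  0.6] 5.9333
0.076 0.0759 [-0.7 -0.2 -0.3] 6.1833
0.075 0.0749 [0.1 0.2 0.2] 6.4333
0.074 0.0739 [ 0.  -1.2  0.4] 6.6833
0.073 0.0729 [0.3 0.  0.7] 6.9333
0.072 0.0719 [0.5 0.3 0.3] 7.1833
0.071 0.0711 [0.  0.5 1.9] 7.4333
0.07 0.0701 [-0.7 -0.8  3.6] 7.6833
```

Run:
```python
from h import *
arm.movel(W(-.036,.0545,.0635),velocity=.03); arm.wait(.1); st()
for y in np.r_[.0575:.0826:.0025]:
    arm.movel(W(-.036,y,.0635),velocity=.03); f=readout.read_force()
    print(round(y,4),J(readout.read_eef_pos()).round(4),"Fy",(f@EY).round(1),"Fz",f[2].round(1),readout.read_t())
    if f@EY<-15: print("blocked"); break
cv2.imwrite("pics/s2.png",get_image("top")[:,:,::-1])
```

```text
t 8.15 p [ 0.5139 -0.0097  0.0635] F [-2.7  0.7  4.8]
0.0575 [-0.0364  0.0568  0.0636] Fy -1.4 Fz 5.6 8.4
0.06 [-0.0365  0.059   0.0636] Fy -1.9 Fz 4.9 8.65
0.0625 [-0.0365  0.0615  0.0636] Fy -1.5 Fz 6.5 8.9
0.065 [-0.0365  0.064   0.0636] Fy -2.4 Fz 5.3 9.15
0.0675 [-0.0365  0.0665  0.0636] Fy -1.5 Fz 6.2 9.4
0.07 [-0.0365  0.069   0.0636] Fy -1.7 Fz 5.8 9.65
0.0725 [-0.0366  0.0715  0.0636] Fy -2.2 Fz 6.2 9.9
0.075 [-0.0366  0.074   0.0635] Fy -1.0 Fz 5.1 10.15
0.0775 [-0.0366  0.0765  0.0635] Fy -1.5 Fz 5.7 10.4
0.08 [-0.0365  0.079   0.0636] Fy -2.0 Fz 5.6 10.65
0.0825 [-0.0364  0.0815  0.0636] Fy -1.7 Fz 5.6 10.9
```

Run:
```python
from h import *
y0=.0815
arm.movel(W(-.036,y0,.079),velocity=.05); arm.wait(.1); st(); f0=readout.read_force()
y=y0
while y<.113:
    y+=.002 if y<.089 else .001
    arm.movel(W(-.036,y,.079),velocity=.03); f=readout.read_force()-f0
    print(round(y,4),J(readout.read_eef_pos()).round(4),"Fy",(f@EY).round(1),"Fz",f[2].round(1),readout.read_t())
    if f@EY<-7: print("blocked"); break
```

```text
t 11.5083 p [0.5086 0.0169 0.0788] F [-0.4 -0.5  0.1]
0.0835 [-0.0361  0.0838  0.0788] Fy 1.0 Fz -0.6 11.7583
0.0855 [-0.036   0.0857  0.0789] Fy 0.9 Fz -1.1 12.0083
0.0875 [-0.036   0.0864  0.079 ] Fy -3.2 Fz -0.4 12.2583
0.0895 [-0.036   0.0883  0.079 ] Fy -5.4 Fz -0.5 12.5083
0.0905 [-0.0361  0.0892  0.079 ] Fy -5.0 Fz -1.3 12.7583
0.0915 [-0.0361  0.0901  0.079 ] Fy -5.7 Fz -0.9 13.0083
0.0925 [-0.0361  0.0912  0.079 ] Fy -5.1 Fz -0.8 13.2583
0.0935 [-0.0361  0.0921  0.079 ] Fy -5.7 Fz -0.0 13.5083
0.0945 [-0.0361  0.0931  0.079 ] Fy -5.5 Fz -0.4 13.7583
0.0955 [-0.0361  0.0942  0.079 ] Fy -4.6 Fz -0.5 14.0083
0.0965 [-0.0361  0.0951  0.079 ] Fy -5.5 Fz -0.8 14.2583
0.0975 [-0.0361  0.0962  0.079 ] Fy -4.9 Fz -0.6 14.5083
0.0985 [-0.0361  0.0972  0.079 ] Fy -4.3 Fz -0.9 14.7583
0.0995 [-0.0361  0.0981  0.079 ] Fy -4.6 Fz -0.1 15.0083
0.1005 [-0.0361  0.0993  0.079 ] Fy -3.8 Fz -0.5 15.2583
0.1015 [-0.0362  0.1007  0.079 ] Fy -5.0 Fz 0.2 15.5083
0.1025 [-0.0361  0.1032  0.079 ] Fy -2.4 Fz -0.1 15.7583
0.1035 [-0.0361  0.1038  0.079 ] Fy -2.7 Fz 0.0 16.0083
0.1045 [-0.0362  0.1038  0.079 ] Fy -4.7 Fz 0.1 16.2583
0.1055 [-0.0361  0.1039  0.079 ] Fy -6.1 Fz -0.4 16.5083
0.1065 [-0.0362  0.104   0.079 ] Fy -7.0 Fz 0.7 16.7583
0.1075 [-0.0362  0.1041  0.079 ] Fy -9.6 Fz 1.3 17.0083
blocked
```

The stop caught at about 43 mm of travel: the force dropped at the snap, and then the finger stayed put while the force rose. I'll back off, check the picture, and find out how far the spray can is from the bar-pushing pose.

Run:
```python
from h import *
arm.movel(W(-.036,.097,.079),velocity=.05); arm.movel(W(-.036,.07,.16),velocity=.15); st()
c=get_calibration("top"); w=np.load("w1.npy",allow_pickle=True).item()
print("can top",J(ray(c,[[441,140]],[.17])),J(ray(w,[[404,352]],[.17])),"base", J(ray(w,[[375,278]],[.0])))
print("grinder handle",J(ray(w,[[332,283],[332,340]],[.03]*2)))
im=get_image("top"); w2=get_image("wrist")
cv2.imwrite("pics/v3.png",np.vstack([cv2.resize(im[130:260,250:480],(690,390),interpolation=cv2.INTER_CUBIC)])[:,:,::-1])
```

```text
t 18.0833 p [0.5106 0.0059 0.1594] F [-0.1 -0.1 -0.2]
can top [[ 0.08343299 -0.24900426  0.17      ]] [[ 0.07585622 -0.23854418  0.17      ]] base [[ 0.0631222  -0.22726245  0.        ]]
grinder handle [[-0.01837404 -0.21835061  0.03      ]
 [-0.01832992 -0.34250309  0.03      ]]
```

View pics/v3.png

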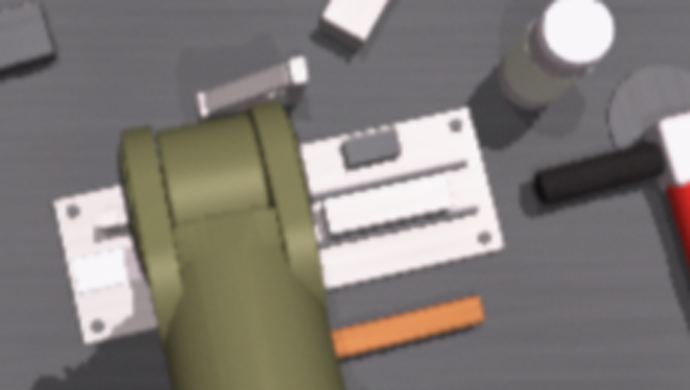

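The view shows the can about 60 mm from where the gripper's body will be, and the grinder's handle ends beyond the plate, so both are clear. The bar is untouched. Next I'll push it.

Run:
```python
from h import *
X=-.005
arm.goto(W(X,-.1665,.15),ORI)
arm.movel(W(X,-.1665,.026),velocity=.12); arm.wait(.1); st(); print(J(readout.read_eef_pos()))
f0=readout.read_force()
y=-.1665
while y<-.045:
    y+=.003 if y<-.145 else (.008 if y<-.077 else .0015)
    arm.movel(W(X,y,.026),velocity=.05); f=readout.read_force()-f0
    print(round(y,4),J(readout.read_eef_pos()).round(4),"Fx",(f@EX).round(1),"Fy",(f@EY).round(1),"Fz",f[2].round(1),readout.read_t())
    if f@EY<-11 or f[2]>12: print("blocked"); break
```

```text
t 20.4083 p [ 0.5908 -0.2197  0.027 ] F [ 0.5 -0.2 -0.3]
[-0.00436101 -0.16687872  0.02700409]
-0.1635 [-0.0048 -0.1632  0.0263] Fx -0.5 Fy 0.5 Fz 1.0 20.6583
-0.1605 [-0.0049 -0.1601  0.026 ] Fx -0.5 Fy 0.1 Fz 1.0 20.9083
-0.1575 [-0.0052 -0.158   0.026 ] Fx 0.0 Fy -0.9 Fz -0.2 21.1583
-0.1545 [-0.0052 -0.1551  0.026 ] Fx -1.7 Fy -3.0 Fz -1.6 21.4083
-0.1515 [-0.0051 -0.1515  0.026 ] Fx -1.3 Fy -2.5 Fz 0.5 21.6583
-0.1485 [-0.005  -0.1481  0.0259] Fx -0.7 Fy -2.1 Fz -0.8 21.9083
-0.1455 [-0.0049 -0.145   0.026 ] Fx 0.3 Fy -2.4 Fz -0.7 22.1583
-0.1425 [-0.005 -0.142  0.026] Fx -0.9 Fy -2.2 Fz -0.9 22.4083
-0.1345 [-0.0049 -0.1332  0.026 ] Fx -0.7 Fy -0.6 Fz 0.3 22.7167
-0.1265 [-0.0049 -0.1256  0.026 ] Fx -0.8 Fy -0.8 Fz 0.5 23.025
-0.1185 [-0.005  -0.1178  0.026 ] Fx -1.0 Fy -1.7 Fz -0.2 23.3333
-0.1105 [-0.005  -0.1098  0.026 ] Fx -0.4 Fy -0.8 Fz -0.1 23.6417
-0.1025 [-0.005  -0.1018  0.026 ] Fx -1.1 Fy 0.2 Fz -0.6 23.95
-0.0945 [-0.005  -0.0938  0.026 ] Fx -0.1 Fy 0.1 Fz -0.1 24.2583
-0.0865 [-0.005  -0.0858  0.026 ] Fx -0.7 Fy -1.0 Fz -0.2 24.5667
-0.0785 [-0.005  -0.0778  0.026 
[... 250 characters left out ...]
58  0.026 ] Fx -0.6 Fy -3.3 Fz -0.3 25.9333
-0.0645 [-0.005  -0.0642  0.026 ] Fx -0.0 Fy -2.8 Fz -0.1 26.1833
-0.063 [-0.005  -0.0627  0.026 ] Fx -1.0 Fy -3.0 Fz -1.1 26.4333
-0.0615 [-0.005  -0.0612  0.026 ] Fx -0.2 Fy -2.1 Fz -0.7 26.6833
-0.06 [-0.005  -0.0598  0.026 ] Fx -0.3 Fy -3.2 Fz -0.7 26.9333
-0.0585 [-0.005  -0.0582  0.026 ] Fx -0.0 Fy -3.7 Fz -0.1 27.1833
-0.057 [-0.005  -0.0567  0.026 ] Fx -0.0 Fy -3.2 Fz -0.8 27.4333
-0.0555 [-0.005 -0.056  0.026] Fx 0.6 Fy -3.8 Fz -1.5 27.6833
-0.054 [-0.0049 -0.056   0.0261] Fx 0.7 Fy -7.6 Fz -1.7 27.9333
-0.0525 [-0.0049 -0.0558  0.0262] Fx 0.0 Fy -9.3 Fz -2.5 28.1833
-0.051 [-0.0049 -0.0556  0.0263] Fx -0.4 Fy -11.0 Fz -2.7 28.4333
blocked
```

Blocked at y = −0.056, exactly where the bar should meet the stop. I'll retract and take a last look.

Run:
```python
from h import *
arm.movel(W(-.005,-.075,.027),velocity=.06)
arm.movel(W(-.005,-.08,.2),velocity=.2); arm.goto(W(-.03,-.02,.32),ORI); arm.wait(.2); st()
c=get_calibration("wrist"); im=get_image("wrist")
np.save("w2.npy",c,allow_pickle=True); cv2.imwrite("pics/w2.png",im[:,:,::-1])
cv2.imwrite("pics/w2c.png",cv2.resize(im[40:260,240:440],None,fx=2.7,fy=2.7,interpolation=cv2.INTER_CUBIC)[:,:,::-1])
```

```text
t 30.8083 p [ 0.5349 -0.0822  0.3181] F [-0.5 -0.4  0.2]
```

View pics/w2c.png

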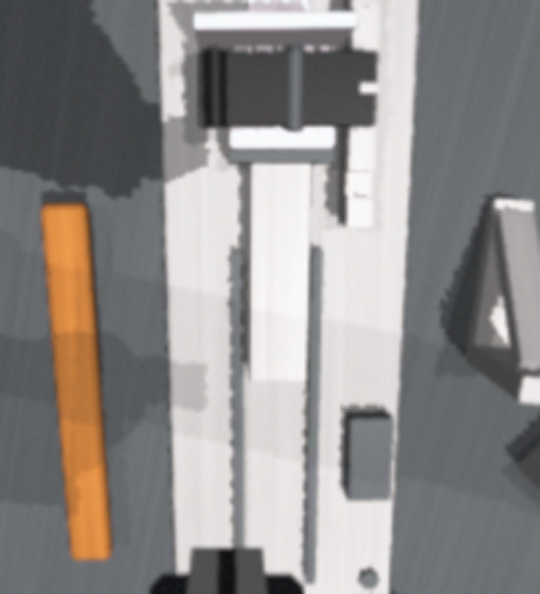

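The last picture shows the bar's front edge, at crop (280,163), meeting the stop's face with no gap. The tab lies flat again over the rack, and the spacer, brush and magnet haven't been disturbed.

```bash
python3 -c "
from bench import *
print(workorder.close_job(), readout.read_t())"
```

```text
the job is handed in; nothing more can be done
the job is handed in; nothing more can be done
```

The job is handed in: the stop caught one notch on at about 43 mm of travel, and the bar was pushed until its end met the stop; the hand-in gave no verdict.

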